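# Hold a pen cap down on the banding jig

### The arm

A 7-joint arm with a two-finger parallel gripper is mounted at the origin on the work surface. World frame = base frame: x ahead of the robot, y to its left, z up, the work surface at z = 0. Lengths are in m, angles in rad, forces in N, time in s.
With the tool pointing down it reaches from about 0.4 to 0.85 m from the base axis. Payload 10.4 kg.
Tool frame: the origin (TCP) lies at the very end of the fingers, on their centre line; the grasp point (between the pads) lies 19 mm behind it; z points along the fingers, y is the line along which they close (so a half turn about z gives the same grasp; the last joint's range is limited). The gripper opens to 85 mm and grips with 20 to 120 N. Pads are 22 mm wide; open, the fingers measure 114 mm over their backs; the gripper's body (76 mm by 85 mm) begins 54 mm behind the grasp point. The pads swing forward as they close: fully open they stand 13 mm farther back than shut.
Start: joints at [1.082, 0.332, -0.065, 1.46, 0.022, 1.35, -0.088], TCP at [0.281, -0.558, 0.231] pointing down, gripper open.
Joint ranges: [-2.6, 2.6], [-0.5, 2.12], [-1.47, 1.34], [0.16, 2.42], [-1.27, 4.41], [0.06, 2.06], [-2.6, 2.6]. Speed limits (rad/s): [2.22, 2.22, 2.79, 2.79, 3.14, 3.14, 3.14].

### API

Orientations are given as a unit quaternion [x, y, z, w].
In Python, from workcell import * gives the robot as it stands.
- The arm moves only by the tool step_arm, never from a script. Its argument "commands" is one flat list of numbers, 7 for each row, row after row: the finger opening in mm, from 0 to 85.4, then the shift along the world's x, y, z as a fraction of full scale, then the turn, a rotation vector about the world's x, y, z as a fraction of full scale. A call has exactly 10 rows; each row is the pose to reach, as a shift and turn from the pose commanded when the call began, turning the shorter way round; what a row does not reach only later rows make up. Full scale, the value 1, is 0.6 m for a shift and pi rad for a turn. A row lasts 1/8 s, in which the tool goes at most 62.5 mm and 10.7 degrees, less where a joint would pass 70% of its speed; a pose out of reach is approached as far as the arm can. A call with a number of a shift or a turn outside -1 to 1 is refused whole. A call with a gripper value outside its range is refused whole. The fingers move at their own pace and stop on an object; "squeeze" is the grip in N (left out, the last holds). Time passes only in rows, so rows that repeat a pose let the fingers close, or fill a call up. It gives the time, the measured TCP pose, the force, the opening and the grip force at its end, in the units of the state.
- get_obs(): the state, without advancing time (a new reading comes with each control period).
- camera(name): name is "scene" or "side" or "wrist"; returns the picture (480x640x3 uint8, red, green, blue); there is no depth.
- camera_params(name): a dict with "mtx" (3x3 intrinsics, pixels), "extrinsics" (4x4, takes a point from world to camera coordinates); the wrist camera has in their place "tool_from_camera" (4x4, takes a point from camera to tool coordinates, whose origin is the TCP and whose axes are the flange's). Camera axes: x right, y down, z forward; pixel columns grow to the right and rows downward; lengths in m; the calibration is good to about 2 mm. A picture is of the moment at which its call begins: read the wrist's pose just before it. camera_params takes no time and is no camera call.
- hand_in(): hands the job in; it is judged then, once.
The state is a dict: "clock": time; "joint_pos": joint angles; "joint_velocities": joint speeds; "tau": joint torques, N m; "position": TCP position; "ee_rot": TCP orientation; "ft_force": force on the tool from outside, world axes, zero at the start; "torque": the same for the moment, N m; "grip_width": opening from 0.0 (shut) to 1.0 (fully open); "grasp_force": force on a finger pad.
Only numpy, scipy, OpenCV 4.12 (cv2) and the standard library are available. Lean on these libraries where they do the work, as an engineer would, in place of code of your own. Each camera call takes 0.05 s, during which the arm holds its last target. There are 200 camera calls.

### The job

Be my third hand while I fasten the band on the long celluloid cap: pick up the longer of the two standing caps, ease it mouth-down over the brass spigot of the jig, and press it gently down until the sprung steel collar under its lip is about half-way down its travel, a steady push of about 7 newtons. Keep pressing steadily there for two seconds, and finish while still gripping the cap and pressing it: do not let go. Leave the short cap, the pen rest and the micrometer where they are.

Things in the scene. Friction and masses are not known exactly. Their poses are not given: they have to be found in the camera images.
- long_cap_mid (a point): Centre (half-way up, on the axis) of the long pearl-grey celluloid pen cap, the part to hold. Tube 18 mm outside, 14 mm inside, 62 mm tall, about 22 g, closed at the top (6 mm thick) and open at the bottom: the bore is 56 mm deep. It stands free on the counter, mouth down, with a brass band 4 to 9 mm above its lip; lip 31 mm below this point, top 31 mm above. z is its axis, up.
- short_cap_mid (a point): Centre of the short pearl-grey cap, not wanted: same 18 mm diameter and band but only 44 mm tall, also standing mouth down on the counter. The two caps may have changed places; they are at least 85 mm apart.
- spigot_tip (a point): Tip of the fixed upright brass spigot at the middle of the jig, 80 mm above the counter. Spigot 11 mm in diameter, its top 10 mm tapering to 4.4 mm. The jig is a steel plate 100 x 80 x 12 mm fixed on the counter, with a dark round housing 38 mm across up to 24 mm above the counter and a bright steel collar on it round the spigot. z is up; x runs along the plate's 100 mm side.
- collar_top (a point): Centre of the flat top face of the sprung steel collar (28 mm across) that the cap's lip presses on: 40 mm above the counter and 40 mm below the spigot tip when free, straight below it; it goes down with the collar.
- collar (a joint): How far the collar is pushed down, m: 0 free (up), 0.012 at its bottom stop. Its spring takes about 2 N to begin moving, then 0.8 N more per mm: about 6.8 N at 0.006. It springs back up when not pressed.
- pen_rest_mid (a point): Middle of the loose brass pen rest, 45 x 110 mm and 20 mm high, carrying two gold nibs and a black feed; 10 mm above the counter. Leave alone.
- micrometer_mid (a point): Middle of the back of the C-shaped steel micrometer lying flat on the counter, about 45 x 125 mm and 12 mm high; 6 mm above the counter. Leave alone.
There are look-alikes about, which are no part of the job. Leave any purple look-alike of the part that bears long_cap_mid alone. Of the things that look like the part that bears spigot_tip, the smaller one is meant.

How it is judged:
On the way, in this order (a step that is already met when the one before it is completed fails the run):
1. the long cap is over the spigot, upright, its lip at least 8 mm below the tip (horizontal distance between long_cap_mid and spigot_tip below 0.005 m and angle between long_cap_mid's own z axis and vertical below 0.15 rad and z of long_cap_mid in the frame of spigot_tip below 0.023 m), for 0.1 s.
2. the cap is pressed on the collar with 4.5 to 9.5 N for a second and a half (horizontal distance between long_cap_mid and spigot_tip below 0.005 m and angle between long_cap_mid's own z axis and vertical below 0.15 rad and contact force between long_cap and collar between 4.5 and 9.5 N and value of joint collar between 0.003 and 0.0098 m), for 1.5 s.
At the end, for the whole second after the job is handed in: At the end the gripper still holds the long cap, upright within 0.15 rad and on the spigot's axis within 5 mm, at rest, pressed on the collar with 4.5 to 9.5 N, the collar 3 to 9.8 mm down; short cap, pen rest and micrometer within 20 mm of where they were (all of step 2 and distance of each of short_cap_mid, pen_rest_mid, micrometer_mid from where it was at the start of the episode below 0.02 m and contact force between the fingers and long_cap above 1 N and linear speed of long_cap below 0.01 m/s); the arm keeps its last pose, push and grip.
It fails at once if the cap is crushed against the collar with over 25 N (contact force between long_cap and collar above 25 N).
It fails at once if the short cap, pen rest or micrometer is moved by more than 20 mm (not (distance of each of short_cap_mid, pen_rest_mid, micrometer_mid from where it was at the start of the episode below 0.02 m)).
It also fails if it takes over 45 s, if anything falls off the work surface, if the arm or the gripper's body presses on something with over 40 N, if the wrist force passes 120 N, or if a joint passes its speed limit or range.

## Working session

There is one attempt and no reset: what is moved stays moved. The work goes in short steps, Python scripts to look and compute and a tool call to move; the robot and the scene stay as the last step left them, time stands still between calls to the robot, and variables do not carry over. Pictures are saved under pics/ and viewed, at most 10 in all, crops included, and the job is handed in when it is done.

Besides the shell and the picture viewer there is one more tool, called in YAML: its name, and indented under it one key for each argument. step_arm: Moves the arm, as the interface text tells. Its arguments: {"type":"object","properties":{"commands":{"type":"array","items":{"type":"number"}},"squeeze":{"type":"number"}},"required":["commands"]}

```bash
mkdir -p pics
python3 - <<'E'
from workcell import *
import cv2,numpy as np
o=get_obs();print({k:np.round(v,3).tolist() for k,v in o.items()})
a=camera("scene");b=camera("side")
for n,i in(("scene",a),("side",b)):
    cv2.imwrite(f"pics/{n}0.png",i[:,:,::-1]);p=camera_params(n);print(n,p['mtx'].round(1).tolist(),p['extrinsics'].round(3).tolist())
print(camera_params("wrist"))
E
```

```text
{'clock': 0.0, 'joint_pos': [1.082, 0.333, -0.065, 1.461, 0.022, 1.35, -0.089], 'joint_velocities': [-0.001, 0.001, 0.0, 0.002, 0.002, -0.001, -0.001], 'tau': [-0.0, -62.545, 0.049, -39.16, 0.016, 0.01, -0.0], 'position': [0.281, -0.558, 0.231], 'ee_rot': [0.973, 0.231, -0.0, -0.001], 'ft_force': [0.215, -0.145, -0.979], 'torque': [0.029, -0.009, -0.01], 'grasp_force': 0.0, 'grip_width': 1.0}
scene [[516.9, 0.0, 324.8], [0.0, 516.9, 237.0], [0.0, 0.0, 1.0]] [[0.823, 0.568, -0.011, -0.481], [0.475, -0.698, -0.536, -0.191], [-0.313, 0.436, -0.844, 1.383], [0.0, 0.0, 0.0, 1.0]]
side [[590.0, 0.0, 326.9], [0.0, 590.0, 236.2], [0.0, 0.0, 1.0]] [[0.982, -0.19, -0.019, -0.566], [-0.124, -0.562, -0.818, 0.174], [0.144, 0.805, -0.575, 1.044], [0.0, 0.0, 0.0, 1.0]]
{'mtx': array([[395.80113767,   0.        , 317.14526636],
       [  0.        , 395.80113767, 239.25158178],
       [  0.        ,   0.        ,   1.        ]]), 'tool_from_camera': array([[-3.69311610e-04, -9.58365104e-01, -2.85545426e-01,
         7.12805398e-02],
       [ 9.99999671e-01, -5.60000570e-04,  5.86153728e-04,
         1.14857774e-04],
       [-7.21654880e-04, -2.85545116e-01,  9.58364996e-01,
        -1.42267189e-01],
       [ 0.00000000e+00,  0.00000000e+00,  0.00000000e+00,
         1.00000000e+00]])}
```

View pics/scene0.png

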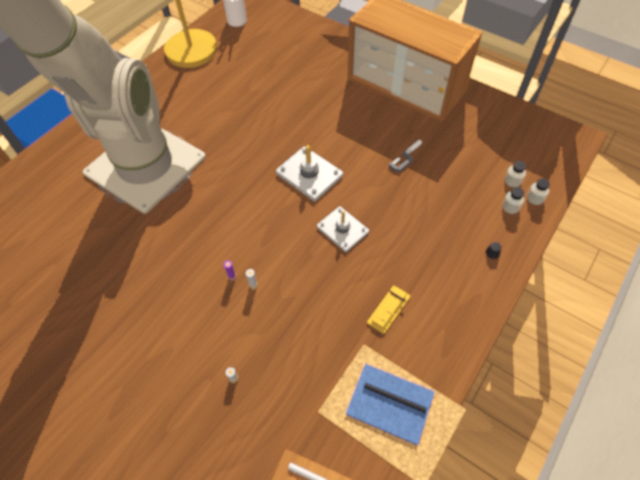

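View pics/side0.png

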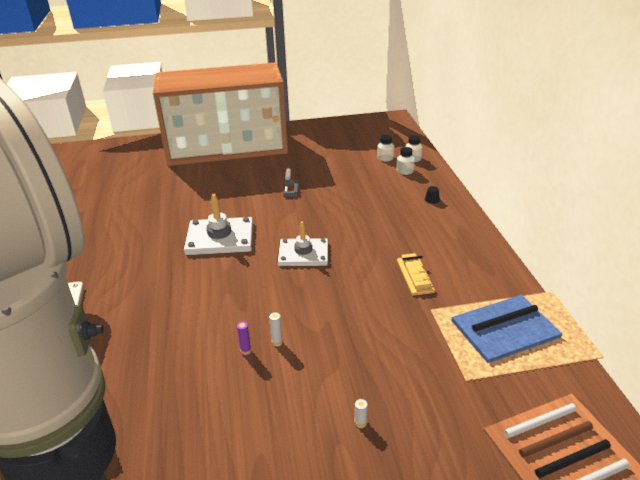

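The small jig is at scene (343,228) and side (303,250). The long cap is at scene (251,279) and side (276,329), with the purple look-alike about 3 cm to its left. The short cap is at scene (232,376) and side (361,413).

```bash
cat > h.py <<'E'
from workcell import *
import cv2,numpy as np
from scipy.spatial.transform import Rotation as R
def cam(n,o=None):
    p=camera_params(n)
    if n=="wrist":
        T=np.eye(4);T[:3,:3]=R.from_quat(o["ee_rot"]).as_matrix();T[:3,3]=o["position"]
        return p["mtx"],np.linalg.inv(T@p["tool_from_camera"])
    return p["mtx"],p["extrinsics"]
def tri(c1,u1,c2,u2):
    X=cv2.triangulatePoints(c1[0]@c1[1][:3],c2[0]@c2[1][:3],np.float64(u1).reshape(2,1),np.float64(u2).reshape(2,1))
    return (X[:3]/X[3]).ravel()
def plane(c,u,z):
    d=c[1][:3,:3].T@np.linalg.solve(c[0],[u[0],u[1],1]);o=-c[1][:3,:3].T@c[1][:3,3]
    return o+d*(z-o[2])/d[2]
def proj(c,X): x=c[0]@(c[1][:3,:3]@np.asarray(X)+c[1][:3,3]);return x[:2]/x[2]
E
python3 - <<'E'
from h import *
s,d=cam("scene"),cam("side")
for n,a,b in(("long",(251.5,279),(276,329)),("short",(232,375.5),(361,414)),("purple",(230,271),(244,338)),("tip",(342.5,210),(303,222)),("jigplate",(343,230),(303.5,251)),("bigtip",(308,147),(215,195))):
    print(n,tri(s,a,d,b).round(4))
a,b=cv2.imread("pics/scene0.png"),cv2.imread("pics/side0.png")
z=lambda i,x,y,w,h:cv2.resize(i[y:y+h,x:x+w],(400,400),interpolation=cv2.INTER_CUBIC)
cv2.imwrite("pics/c.png",cv2.vconcat([cv2.hconcat([z(a,220,250,50,50),z(b,235,300,60,60)]),cv2.hconcat([z(a,310,195,70,70),z(b,270,210,70,70)])])[:800,:800])
i=cv2.resize(cv2.imread("pics/c.png"),(600,600));cv2.imwrite("pics/c.png",i)
# jig plate corners (top z=.012) from the side view
print(plane(d,(279,240),.012),plane(d,(328,240),.012),plane(d,(279,262),.012),plane(d,(328,263),.012))
E
```

```text
long [ 0.4663 -0.1167  0.0307]
short [ 0.5681 -0.3082  0.0194]
purple [ 0.412  -0.1276  0.0306]
tip [0.5515 0.1241 0.0807]
jigplate [0.5525 0.1242 0.0055]
bigtip [0.3857 0.219  0.1086]
[0.50615532 0.16656898 0.012     ] [0.6071191  0.14424408 0.012     ] [0.49668164 0.09093223 0.012     ] [0.59200691 0.06671438 0.012     ]
```

View pics/c.png

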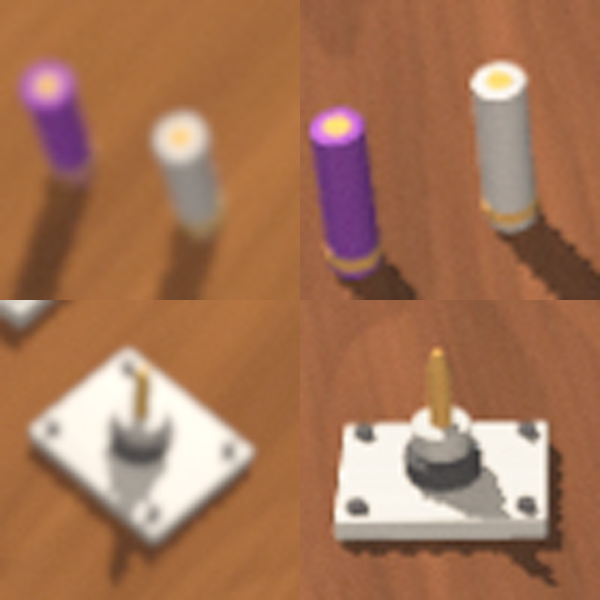

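The crops confirm that the taller grey cap is next to the purple one, about 55 mm apart along x, and that the smaller jig's tip is at about (0.5515, 0.124). I'll move above the cap with the fingers closing across the line between the two caps.

step_arm:
  commands: [85, 0.04, 0.09, -0.01, 0, 0, -0.012, 85, 0.08, 0.18, -0.02, 0, 0, -0.024, 85, 0.12, 0.28, -0.03, 0, 0, -0.036, 85, 0.16, 0.38, -0.04, 0, 0, -0.048, 85, 0.2, 0.47, -0.05, 0, 0, -0.06, 85, 0.24, 0.56, -0.06, 0, 0, -0.072, 85, 0.275, 0.65, -0.07, 0, 0, -0.084, 85, 0.308, 0.735, -0.085, 0, 0, -0.084, 85, 0.308, 0.735, -0.085, 0, 0, -0.084, 85, 0.308, 0.735, -0.085, 0, 0, -0.084]
  squeeze: 30

```text
clock: 1.35
position: [0.4652, -0.1179, 0.1801]
ee_rot: [0.995, 0.101, -0.0, 0.0]
ft_force: [0.9, -0.2, -0.0]
grip_width: 0.993
grasp_force: 0.0
```

Run:
```python
from h import *
o=get_obs();print(o["clock"],o["position"].round(4) if hasattr(o["position"],'round') else o["position"],R.from_quat(o["ee_rot"]).as_matrix().round(3).tolist())
i=camera("wrist");cv2.imwrite("pics/w1.png",i[:,:,::-1])
c=cam("wrist",o)
print(proj(c,[.4663,-.1167,.062]),proj(c,[.4663,-.1167,0]))
```

```text
1.35 [ 0.4652 -0.1179  0.1801] [[0.98, 0.201, -0.001], [0.201, -0.98, -0.0], [-0.001, 0.0, -1.0]]
[314.78645387 228.590487  ] [315.14293125 209.17575281]
```

View pics/w1.png

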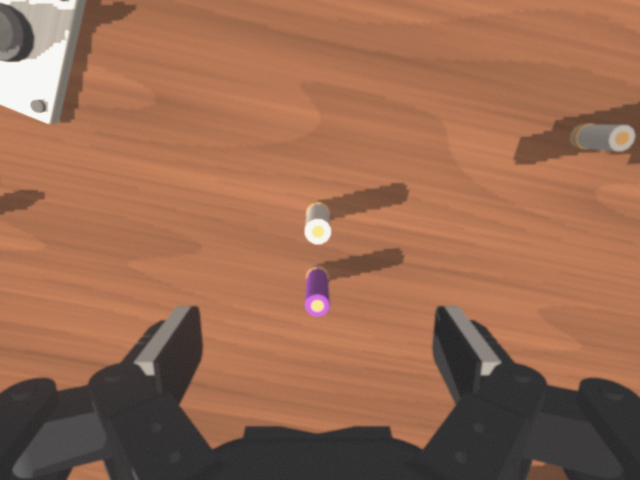

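The wrist view shows the long cap's top at (318,231) and the purple one at (317,305). The finger lane past the long cap is clear.

Run:
```python
from h import *
o=get_obs();c=cam("wrist",o)
i=cv2.imread("pics/w1.png");h=cv2.cvtColor(i,cv2.COLOR_BGR2HSV)
m=((h[...,2]>215)&(h[...,1]<60)).astype(np.uint8);m[:190]=0;m[260:]=0;m[:,:280]=0;m[:,350:]=0
k=max(cv2.findContours(m,0,1)[0],key=cv2.contourArea);u,r=cv2.minEnclosingCircle(k);print(u,r)
X=plane(c,u,.062);print(X,X-o["position"])
```

```text
(317.27252197265625, 230.01658630371094) 13.668424606323242
[ 0.46558114 -0.11923271  0.062     ] [ 0.00045639 -0.00066531 -0.11821705]
```

step_arm:
  commands: [85, 0.001, -0.001, -0.05, 0, 0, 0, 85, 0.001, -0.001, -0.1, 0, 0, 0, 85, 0.001, -0.001, -0.15, 0, 0, 0, 85, 0.001, -0.001, -0.2, 0, 0, 0, 85, 0.001, -0.001, -0.235, 0, 0, 0, 85, 0.001, -0.001, -0.256, 0, 0, 0, 85, 0.001, -0.001, -0.256, 0, 0, 0, 40, 0.001, -0.001, -0.256, 0, 0, 0, 10, 0.001, -0.001, -0.256, 0, 0, 0, 10, 0.001, -0.001, -0.256, 0, 0, 0]
  squeeze: 40

```text
clock: 2.65
position: [0.4664, -0.1181, 0.0272]
ee_rot: [0.995, 0.101, 0.0, 0.0]
ft_force: [-0.4, 0.1, -0.4]
grip_width: 0.369
grasp_force: 0.0
```

step_arm:
  commands: [10, 0, 0, 0, 0, 0, 0, 10, 0, 0, 0, 0, 0, 0, 10, 0, 0, 0, 0, 0, 0, 10, 0, 0, 0, 0, 0, 0, 10, 0, 0, 0, 0, 0, 0, 10, 0, 0, 0, 0, 0, 0, 10, 0, 0, 0, 0, 0, 0, 10, 0, 0, 0.02, 0, 0, 0, 10, 0, 0, 0.05, 0, 0, 0, 10, 0, 0, 0.05, 0, 0, 0]

```text
clock: 3.9
position: [0.4672, -0.1183, 0.0582]
ee_rot: [0.995, 0.101, 0.001, 0.001]
ft_force: [-0.6, -0.4, -0.1]
grip_width: 0.199
grasp_force: 38.9
```

Run:
```python
from h import *
o=get_obs();print(o["clock"],o["position"])
i=camera("wrist");cv2.imwrite("pics/w2.png",i[:,:,::-1])
```

```text
3.9 [ 0.46716213 -0.1183344   0.05817563]
```

View pics/w2.png

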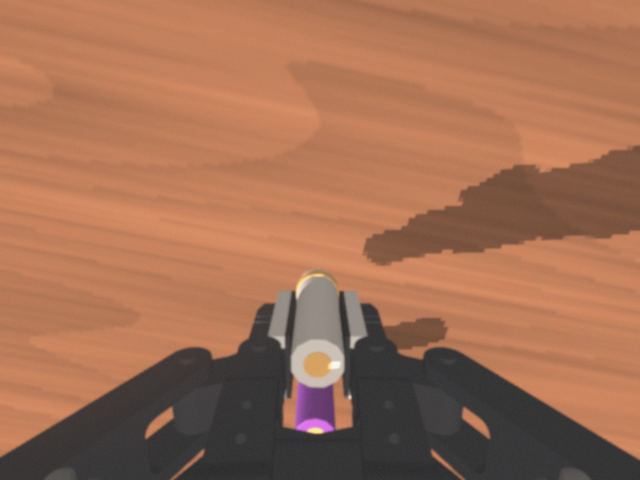

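The cap is gripped upright and lifted, with its top at about (318,364). Next I'll carry it above the jig, stopping about 40 mm short so the wrist camera can see the spigot.

step_arm:
  commands: [10, 0, 0, 0.05, 0, 0, 0, 10, 0, 0.02, 0.1, 0, 0, 0, 10, 0.01, 0.08, 0.145, 0, 0, 0, 10, 0.025, 0.15, 0.145, 0, 0, 0, 10, 0.04, 0.22, 0.145, 0, 0, 0, 10, 0.055, 0.29, 0.145, 0, 0, 0, 10, 0.07, 0.35, 0.145, 0, 0, 0, 10, 0.075, 0.39, 0.145, 0, 0, 0, 10, 0.075, 0.39, 0.145, 0, 0, 0, 10, 0.075, 0.39, 0.145, 0, 0, 0]

```text
clock: 5.2
position: [0.5109, 0.115, 0.1431]
ee_rot: [0.995, 0.1, -0.001, 0.0]
ft_force: [0.6, -0.5, -0.2]
grip_width: 0.194
grasp_force: 39.0
```

Run:
```python
from h import *
o=get_obs();print(o["clock"],o["position"],R.from_quat(o["ee_rot"]).as_matrix().round(4).tolist())
I={}
for n in("wrist","scene","side"):
    I[n]=camera(n)[:,:,::-1];cv2.imwrite(f"pics/{n}3.png",I[n])
c=cam("wrist",o);print("tip pred",proj(c,[.5515,.124,.08]))
z=lambda i,x,y,w,h,W,H:cv2.resize(i[y:y+h,x:x+w],(W,H),interpolation=cv2.INTER_CUBIC)
cv2.imwrite("pics/m3.png",cv2.vconcat([cv2.resize(I["wrist"],(800,600))[100:],]))
for n in("scene","side"):
    c=cam(n);print(n,proj(c,o["position"]),proj(c,[.5515,.124,.08]))
```

```text
5.2 [0.51089938 0.11498623 0.14313707] [[0.9798, 0.1998, -0.0009], [0.1998, -0.9798, -0.0006], [-0.0011, 0.0004, -1.0]]
tip pred [314.55843178 181.16714936]
scene [326.06762053 189.59790455] [342.96255398 211.58723238]
side [280.31574956 199.15820557] [301.98300228 221.51186507]
```

View pics/wrist3.png

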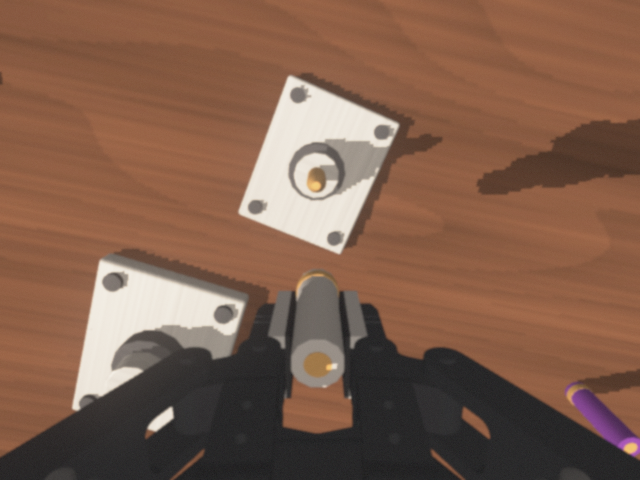

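The spigot tip shows at about (316,186), the cap top at (318,364) and its band near (317,285). Working out the shift from this one view cancels the calibration offset.

Run:
```python
from h import *
o=get_obs();c=cam("wrist",o);p=np.array(o["position"])
i=cv2.imread("pics/wrist3.png");h=cv2.cvtColor(i,cv2.COLOR_BGR2HSV)
m=((h[...,0]>8)&(h[...,0]<30)&(h[...,1]>120)).astype(np.uint8)
g=np.zeros_like(m);g[160:200,304:332]=m[160:200,304:332]
k=max(cv2.findContours(g,0,1)[0],key=cv2.contourArea);print("spigot bbox",cv2.boundingRect(k))
for r in range(166,194,2):
    x=np.where(g[r])[0];print(r,x.min() if len(x) else 0,x.max() if len(x) else 0,end=" | ")
print()
m=((h[...,1]<60)&(h[...,2]>110)).astype(np.uint8)
for r in(290,300,310,320,330,340,350,356,362,366,370,376,382,386,388): 
    x=np.where(m[r,285:352])[0]+285;print(r,x.min() if len(x) else 0,x.max() if len(x) else 0,end=" | ")
print()
for v in(363,364,365):
    t=plane(c,(318,v),p[2]+.035);print("captop-p",v,(t-p).round(4))
for v in (184,186,188): print("tip",v,plane(c,(316.5,v),.08).round(4))
lip=np.r_[p[:2],p[2]-.027]; print("lip pred px",proj(c,lip), "lip front", proj(c,lip+.009*R.from_quat(o['ee_rot']).as_matrix()[:,0]),"top",proj(c,np.r_[p[:2],p[2]+.035]))
# bolt holes' midpoint at plate top, and collar ring centre
print("bolts",np.mean([plane(c,u,.013) for u in((298,95),(382,131),(256,207),(335,238))],0))
I=cv2.imread("pics/side3.png");J=cv2.imread("pics/scene3.png")
z=lambda i,x,y:cv2.resize(i[y:y+80,x:x+80],(400,400),interpolation=cv2.INTER_CUBIC)
cv2.imwrite("pics/m3.png",cv2.hconcat([z(I,250,170),z(J,295,155)]))
```

```text
spigot bbox (308, 175, 13, 16)
166 0 0 | 168 0 0 | 170 0 0 | 172 0 0 | 174 0 0 | 176 310 311 | 178 309 313 | 180 309 316 | 182 308 319 | 184 308 320 | 186 309 320 | 188 310 320 | 190 313 317 | 192 0 0 | 
290 298 336 | 300 285 351 | 310 285 351 | 320 308 351 | 330 308 351 | 340 304 351 | 350 294 341 | 356 291 343 | 362 291 343 | 366 291 343 | 370 291 343 | 376 295 339 | 382 302 333 | 386 310 326 | 388 0 0 | 
captop-p 363 [-0.0007 -0.0009  0.035 ]
captop-p 364 [-0.001 -0.001  0.035]
captop-p 365 [-0.0014 -0.001   0.035 ]
tip 184 [0.5505 0.1225 0.08  ]
tip 186 [0.5495 0.1223 0.08  ]
tip 188 [0.5484 0.1221 0.08  ]
lip pred px [315.92240179 282.78328932] lip front [315.89766454 264.43900286] top [315.61567188 360.68564122]
bolts [0.54994713 0.12176163 0.013     ]
```

View pics/m3.png

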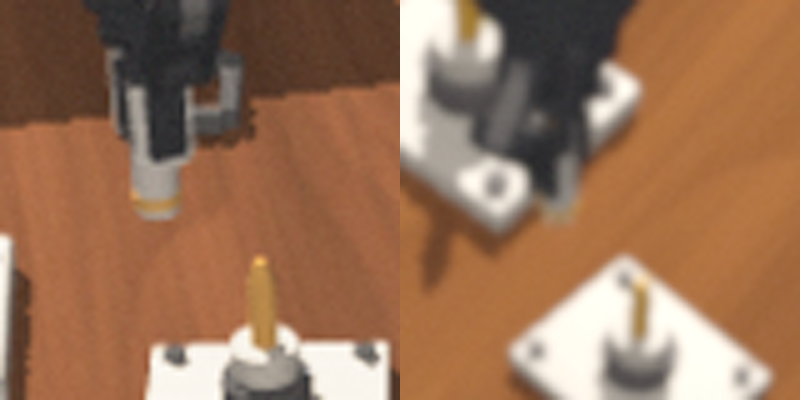

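step_arm:
  commands: [10, 0.015, 0.003, 0, 0, 0, 0, 10, 0.035, 0.008, 0, 0, 0, 0, 10, 0.055, 0.012, 0, 0, 0, 0, 10, 0.067, 0.0143, 0, 0, 0, 0, 10, 0.067, 0.0143, -0.02, 0, 0, 0, 10, 0.067, 0.0143, -0.035, 0, 0, 0, 10, 0.067, 0.0143, -0.045, 0, 0, 0, 10, 0.067, 0.0143, -0.045, 0, 0, 0, 10, 0.067, 0.0143, -0.045, 0, 0, 0, 10, 0.067, 0.0143, -0.045, 0, 0, 0]

```text
clock: 6.6
position: [0.5515, 0.1246, 0.1171]
ee_rot: [0.995, 0.101, 0.0, 0.0]
ft_force: [0.1, -0.1, 0.7]
grip_width: 0.198
grasp_force: 39.0
```

Run:
```python
from h import *
o=get_obs();print(o["clock"],o["position"],o["ee_rot"])
I,J,K=[camera(n)[:,:,::-1] for n in("side","scene","wrist")]
cv2.imwrite("pics/side4.png",I);cv2.imwrite("pics/scene4.png",J)
z=lambda i,x,y:cv2.resize(i[y:y+64,x:x+64],(400,400),interpolation=cv2.INTER_CUBIC)
cv2.imwrite("pics/m4.png",cv2.hconcat([z(I,270,195),z(J,310,185)]))
```

```text
6.6 [0.55149634 0.12460863 0.11709699] [9.94906553e-01 1.00801077e-01 3.00442988e-04 5.40644332e-05]
```

View pics/m4.png

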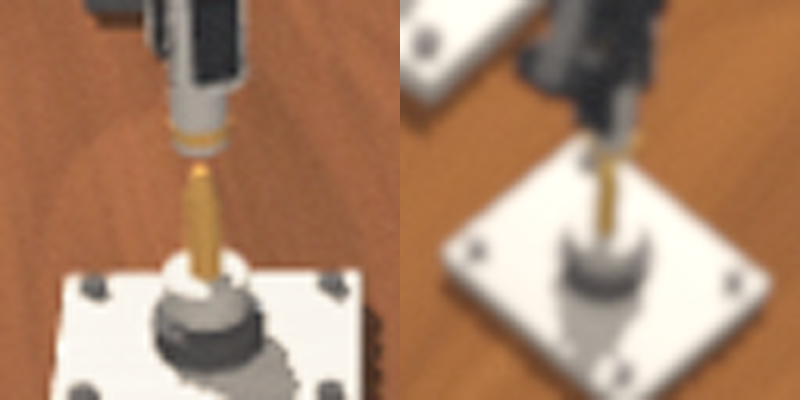

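The lip sits just above the tip and lines up with it in both views: side lip centre x≈200 against tip 200, scene about 612 against 609, which is within about 1 mm. I'll ease it down and watch the lateral force.

step_arm:
  commands: [10, 0, 0, -0.006, 0, 0, 0, 10, 0, 0, -0.012, 0, 0, 0, 10, 0, 0, -0.018, 0, 0, 0, 10, 0, 0, -0.024, 0, 0, 0, 10, 0, 0, -0.03, 0, 0, 0, 10, 0, 0, -0.036, 0, 0, 0, 10, 0, 0, -0.042, 0, 0, 0, 10, 0, 0, -0.048, 0, 0, 0, 10, 0, 0, -0.048, 0, 0, 0, 10, 0, 0, -0.048, 0, 0, 0]

```text
clock: 8.0
position: [0.5514, 0.1246, 0.088]
ee_rot: [0.995, 0.101, 0.0, -0.0]
ft_force: [-1.0, -0.4, 0.4]
grip_width: 0.196
grasp_force: 39.0
```

step_arm:
  commands: [10, 0, 0, -0.004, 0, 0, 0, 10, 0, 0, -0.008, 0, 0, 0, 10, 0, 0, -0.012, 0, 0, 0, 10, 0, 0, -0.016, 0, 0, 0, 10, 0, 0, -0.02, 0, 0, 0, 10, 0, 0, -0.024, 0, 0, 0, 10, 0, 0, -0.027, 0, 0, 0, 10, 0, 0, -0.029, 0, 0, 0, 10, 0, 0, -0.029, 0, 0, 0, 10, 0, 0, -0.029, 0, 0, 0]

```text
clock: 9.25
position: [0.5514, 0.1246, 0.0706]
ee_rot: [0.995, 0.101, 0.0, 0.0]
ft_force: [0.6, -0.4, -0.5]
grip_width: 0.195
grasp_force: 39.0
```

step_arm:
  commands: [10, 0, 0, -0.002, 0, 0, 0, 10, 0, 0, -0.004, 0, 0, 0, 10, 0, 0, -0.006, 0, 0, 0, 10, 0, 0, -0.008, 0, 0, 0, 10, 0, 0, -0.01, 0, 0, 0, 10, 0, 0, -0.012, 0, 0, 0, 10, 0, 0, -0.012, 0, 0, 0, 10, 0, 0, -0.012, 0, 0, 0, 10, 0, 0, -0.012, 0, 0, 0, 10, 0, 0, -0.012, 0, 0, 0]

```text
clock: 10.5
position: [0.5514, 0.1246, 0.0634]
ee_rot: [0.995, 0.101, 0.0, 0.0]
ft_force: [-1.1, -0.0, 4.8]
grip_width: 0.195
grasp_force: 39.5
```

Run:
```python
from h import *
o=get_obs();print(o["clock"],o["position"],o["ft_force"],o["torque"])
```

```text
10.5 [0.5514138  0.12457296 0.06341573] [-1.11129866e+00 -4.30382508e-03  4.84899513e+00] [-0.12092864  0.31463059  0.05587425]
```

4.8 N at z=0.0634 fits the spring model, so I'll press about 2.5 mm further.

step_arm:
  commands: [10, 0, 0, -0.001, 0, 0, 0, 10, 0, 0, -0.002, 0, 0, 0, 10, 0, 0, -0.003, 0, 0, 0, 10, 0, 0, -0.0043, 0, 0, 0, 10, 0, 0, -0.0043, 0, 0, 0, 10, 0, 0, -0.0043, 0, 0, 0, 10, 0, 0, -0.0043, 0, 0, 0, 10, 0, 0, -0.0043, 0, 0, 0, 10, 0, 0, -0.0043, 0, 0, 0, 10, 0, 0, -0.0043, 0, 0, 0]

```text
clock: 11.75
position: [0.5514, 0.1246, 0.0609]
ee_rot: [0.995, 0.101, 0.0, 0.0]
ft_force: [-1.7, -0.7, 5.6]
grip_width: 0.194
grasp_force: 39.7
```

step_arm:
  commands: [10, 0, 0, 0, 0, 0, 0, 10, 0, 0, 0, 0, 0, 0, 10, 0, 0, 0, 0, 0, 0, 10, 0, 0, 0, 0, 0, 0, 10, 0, 0, 0, 0, 0, 0, 10, 0, 0, 0, 0, 0, 0, 10, 0, 0, 0, 0, 0, 0, 10, 0, 0, 0, 0, 0, 0, 10, 0, 0, 0, 0, 0, 0, 10, 0, 0, 0, 0, 0, 0]

```text
clock: 13.0
position: [0.5514, 0.1246, 0.0609]
ee_rot: [0.995, 0.101, 0.0, 0.0]
ft_force: [-2.2, -1.2, 5.9]
grip_width: 0.193
grasp_force: 39.7
```

Run:
```python
from h import *
F=[]
for _ in range(6):
    I=camera("side");o=get_obs();F.append(o["ft_force"])
print(o["clock"],o["position"],np.round(F,1).tolist(),np.mean(F,0))
J=camera("scene")
I,J=I[:,:,::-1],J[:,:,::-1]
z=lambda i,x,y:cv2.resize(i[y:y+64,x:x+64],(400,400),interpolation=cv2.INTER_CUBIC)
cv2.imwrite("pics/m5.png",cv2.hconcat([z(I,270,205),z(J,310,190)]))
```

```text
13.3 [0.5514355  0.12454109 0.0609311 ] [[-2.1, -1.8, 6.4], [-1.7, -0.3, 7.2], [-2.1, 0.2, 6.0], [-2.2, -0.5, 6.9], [-1.7, -0.0, 6.5], [-2.2, -0.2, 6.7]] [-1.99808771 -0.44979679  6.61206967]
```

View pics/m5.png

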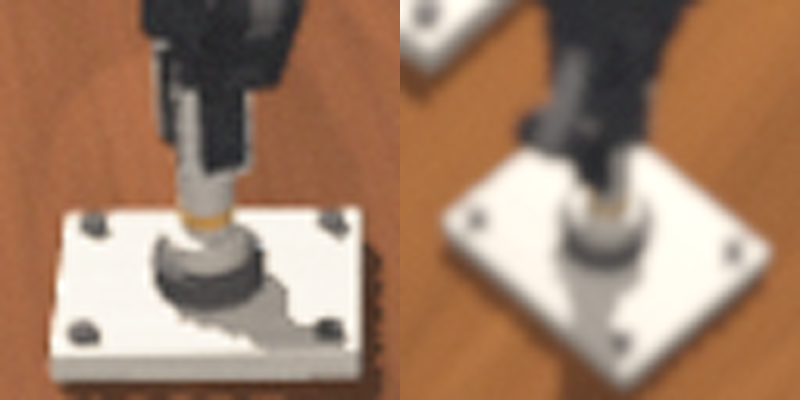

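The cap is seated on the collar with its band just above it (side view, about (205,222)). It is upright and centred, pressing steadily at about 6.6 N. I'll hold once more for margin, then hand in.

step_arm:
  commands: [10, 0, 0, 0, 0, 0, 0, 10, 0, 0, 0, 0, 0, 0, 10, 0, 0, 0, 0, 0, 0, 10, 0, 0, 0, 0, 0, 0, 10, 0, 0, 0, 0, 0, 0, 10, 0, 0, 0, 0, 0, 0, 10, 0, 0, 0, 0, 0, 0, 10, 0, 0, 0, 0, 0, 0, 10, 0, 0, 0, 0, 0, 0, 10, 0, 0, 0, 0, 0, 0]

```text
clock: 14.6
position: [0.5515, 0.1246, 0.061]
ee_rot: [0.995, 0.101, 0.0, 0.0]
ft_force: [-1.5, -1.5, 6.2]
grip_width: 0.192
grasp_force: 39.7
```

```bash
python3 -c "
from workcell import *
print(hand_in())"
```

```text
the job is handed in; nothing more can be done
None
```

The long cap is on the small jig's spigot, still gripped and pressed on the collar at about 6.5 N, which the spring figures put at roughly 6 mm of travel; I held it there over 3 s and handed in at 14.6 s, but no verdict came back.

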